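Sort out the misplaced microscope parts on their bench mats

TASK

The four microscope parts have each been put back on the wrong bench mat: swap them round so that each stands upright in the middle of the teal mat that has the same outline as its foot (round, square, long, triangular), the slide box lying along its long mat. Use the empty cork mat to park a part when you need to: the parts must never be set on the bare bench, tipped over or dropped. Leave the glass petri dish alone, and let go of everything at the end, with the cork mat empty again.

Things in the scene. Friction and masses are not known exactly. Their poses are not given: they have to be found in the camera images.
- objective: microscope objective standing upright: bright steel cylinder, 36 mm diameter from its foot up to 46 mm, then a cone narrowing to 14 mm diameter at the top, 62 mm high in all; grip the 36 mm barrel. About 0.15 kg. Round foot. Origin: centre of its underside, z up. Belongs on the round mat.
- filter_cube: black fluorescence filter cube, 46 x 46 mm and 48 mm high, a round pale glass window with an aluminium rim on top and one on its -x side; grip across any two opposite sides. About 0.16 kg. Square foot. Origin: centre of its underside; x and y square to the sides, z up. Belongs on the square mat.
- slide_box: closed white plastic slide box lying flat, 88 mm long (its x), 34 mm wide (its y), 36 mm high, with a grey seam; grip across the 34 mm width. About 0.12 kg. Long foot. Origin: centre of its underside, z up. Belongs on the long mat, its x along the mat's x (either way round).
- prism_mount: mounted glass prism: triangular aluminium plates (equilateral, 73 mm sides, corners 42 mm from the axis) below and above a glass prism, 40 mm high, with an upright round dark steel knob on top in the middle, 20 mm diameter from 40 to 70 mm above the underside; grip the knob. About 0.2 kg. Triangular foot. Origin: centre of its underside, z up. Belongs on the triangular mat, turned any way.
- mat_round: dark teal silicone mat, fixed, round, 116 mm diameter, 10 mm thick. Origin: centre of its underside, on the bench. Place of the objective. At the start it bears one of the other parts.
- mat_square: dark teal silicone mat, fixed, 108 x 108 mm, 10 mm thick, sides along its x and y. Origin: centre of its underside. Place of the filter cube. At the start it bears one of the other parts.
- mat_long: dark teal silicone mat, fixed, 136 mm long (its x) and 70 mm wide (its y), 10 mm thick. Origin: centre of its underside. Place of the slide box. At the start it bears one of the other parts.
- mat_triangle: dark teal silicone mat, fixed, equilateral triangle with 145 mm sides (corners 84 mm and sides 42 mm from the centre), 10 mm thick. Origin: centroid of its underside. Place of the prism mount. At the start it bears one of the other parts.
- mat_spare: brown cork mat, fixed, hexagonal, corners 64 mm from the centre, 10 mm thick; empty at the start and free for parking any one part. Origin: centre of its underside.
- petri_dish: closed round glass petri dish (pale, almost white), standing on the bench to the robot's left of the mats, 94 mm diameter, 15 mm high. Origin: centre of its underside. Not part of the job: leave it where it is.
Not all that is in view belongs to the job. Leave any green look-alike of the mat_triangle alone.

How it is judged:
At the end, for the whole second after the job is handed in: Each part stands upright (within 0.1 rad) on the top of its own mat, its centre within 15 mm of the mat's centre, the slide box within 0.26 rad of its mat's long direction; all are at rest and released (horizontal distance between objective and mat_round below 0.015 m and height (world z) of objective between 0.006 and 0.015 m and angle between each of objective, filter_cube, slide_box, prism_mount's own z axis and vertical below 0.1 rad and linear speed of each of objective, filter_cube, slide_box, prism_mount below 0.02 m/s and contact force between the fingers and objective below 0.05 N and horizontal distance between filter_cube and mat_square below 0.015 m and height (world z) of filter_cube between 0.006 and 0.015 m and contact force between the fingers and filter_cube below 0.05 N and horizontal distance between slide_box and mat_long below 0.015 m and height (world z) of slide_box between 0.006 and 0.015 m and contact force between the fingers and slide_box below 0.05 N and horizontal distance between prism_mount and mat_triangle below 0.015 m and height (world z) of prism_mount between 0.006 and 0.015 m and contact force between the fingers and prism_mount below 0.05 N and angle between the x axis of slide_box and the x axis of mat_long, either way round below 0.26 rad); the robot touches nothing.
It fails at once if a part is set down on the bare bench (its origin comes below 4 mm; on a mat it is at 10 mm) (height (world z) of any of objective, filter_cube, slide_box, prism_mount below 0.004 m).
It fails at once if a part is tipped over (more than 0.7 rad) (angle between any of objective, filter_cube, slide_box, prism_mount's own z axis and vertical above 0.7 rad).
It fails at once if a part is dropped (moves faster than 0.6 m/s while not held: a fall of some 20 mm) ((linear speed of objective above 0.6 m/s and contact force between the fingers and objective below 0.05 N) or (linear speed of filter_cube above 0.6 m/s and contact force between the fingers and filter_cube below 0.05 N) or (linear speed of slide_box above 0.6 m/s and contact force between the fingers and slide_box below 0.05 N) or (linear speed of prism_mount above 0.6 m/s and contact force between the fingers and prism_mount below 0.05 N)).
It fails at once if the petri dish is moved by more than 20 mm (distance of petri_dish from where it was at the start of the episode above 0.02 m).
It also fails if it takes over 128 s, if anything falls off the work surface, if the arm or the gripper's body presses on something with over 40 N, if the wrist force passes 120 N, or if a joint passes its speed limit or range.

ROBOT

A 6-joint arm with a two-finger parallel gripper is mounted at the origin on the work surface. World frame = base frame: x ahead of the robot, y to its left, z up, the work surface at z = 0. Lengths are in m, angles in rad, forces in N, time in s.
With the tool pointing down it reaches from about 0.375 to 0.75 m from the base axis. Payload 9 kg.
Tool frame: the origin (TCP) lies midway between the tips of the shut fingers; the grasp point (between the pads) lies bot.grip_point_offset behind it (bot.grip_point_offset is the distance from the TCP to the grasp point, in m); z points along the fingers, y is the direction in which the jaws open and shut (so a half turn about z gives the same grasp; the last joint's range is limited). The gripper opens to 85 mm and grips with 20 to 120 N. Pads are 22 mm wide; open, the fingers measure 114 mm over their backs; the gripper's body (76 mm by 85 mm) begins 54 mm behind the grasp point. The pads swing forward as they close: fully open they stand 13 mm farther back than shut.
Start: joints at [-1.494, 0.104, 0.097, 1.564, 0, 1.353], TCP at [0.174, -0.574, 0.231] pointing down, gripper open.
Joint ranges: [-2.99, 2.99], [-0.84, 1.86], [-1.1, 1.16], [-1.84, 2.11], [-1.51, 1.56], [-3.14, 3.14]. Speed limits (rad/s): [2.22, 2.22, 2.57, 3.14, 3.14, 3.14].

INTERFACE

Orientations are given as a rotation vector (axis times angle).
In Python, from workcell import bot gives the robot as it stands. The module is installed in compiled form; this text tells all that it offers. Calls block until the motion is done:
- bot.reach(position, orientation): joint-space move of the TCP to a pose.
- bot.line_to(position, attitude=None, v=0.15): straight line of the TCP; attitude=None keeps the orientation; v is the mean speed in m/s.
- bot.move_joints(angles): joint-space move.
- bot.ungrasp() and bot.close(): open the fingers fully, or close them until they stop; the grip force is fixed at half the most.
- bot.hold(seconds).
- bot.ik(position, orientation): joint angles nearest the present ones, or None.
- bot.get_state(): the state.
- bot.camera(name): name is "side" or "top"; returns a dict with "pixels" (420x560x3 uint8, red, green, blue), "fx", "fy", "cx", "cy" (pixels), "eye" and "attitude" of the camera in the world. Camera axes: x right, y up, looking along -z (the intrinsics and any distortion apply to the point x, -y, -z); pixel columns grow to the right and rows downward; lengths in m; the calibration is good to about 2 mm. A picture is of the moment at which its call begins. There is no depth.
A pose or a line that the arm cannot do raises bot.IKError and nothing moves.
- bot.finish_job(): hands the job in, once; it reports no verdict.
The state is a dict: "time_s": time; "joints": joint angles; "dq": joint speeds; "effort": joint torques, N m; "ee_pos": TCP position; "orientation": TCP orientation; "ft_force": force on the tool from outside, world axes, zero at the start; "moment": the same for the moment, N m; "opening": finger opening in m.
Only numpy, scipy, OpenCV 4.12 (cv2) and the standard library are available. Lean on these libraries where they do the work, as an engineer would, in place of code of your own. Each camera call takes 0.05 s, during which the arm holds its last target.

## Working session

There is one attempt and no reset: what is moved stays moved. The work goes in short steps, each a Python script; the robot and the scene stay as the last script left them, time stands still between calls to the robot, and variables do not carry over. Pictures are saved under pics/ and viewed, and the job is handed in when it is done.

```bash
mkdir -p pics
python3 - <<'E'
from workcell import bot
import cv2
print(bot.get_state()); print(bot.grip_point_offset)
for n in("top","side"):
    c=bot.camera(n); cv2.imwrite(f"pics/{n}0.png",c["pixels"][:,:,::-1]); print({k:v for k,v in c.items() if k!="pixels"})
E
```

```text
{'time_s': 0.0, 'joints': array([-1.49368097e+00,  1.04670355e-01,  9.64738776e-02,  1.56388761e+00,
       -2.75538673e-05,  1.35311112e+00]), 'dq': array([-0.00124748, -0.00068529,  0.0009781 ,  0.0021769 ,  0.00095772,
       -0.00214255]), 'effort': array([-3.69251586e-05, -5.56926298e+01,  5.03655589e+01,  1.68331264e-02,
       -1.10845131e-04,  1.50270972e-05]), 'ee_pos': array([ 0.17431316, -0.57378087,  0.2305418 ]), 'orientation': array([-3.10625339e+00, -4.61207697e-01, -9.88406882e-05]), 'ft_force': array([-0.58231433, -0.44654035,  0.99159667]), 'moment': array([-0.01907344,  0.00681735, -0.0349768 ]), 'opening': 0.08537796442837073}
0.0187
{'fx': 405.33779010195815, 'fy': 405.33779010195815, 'cx': 275.2941092871388, 'cy': 207.06722619184248, 'eye': array([0.31287276, 0.08955358, 0.9301632 ]), 'attitude': array([ 0.10563809, -0.10314069, -1.54520993])}
{'fx': 411.3197195370781, 'fy': 411.3197195370781, 'cx': 277.4004962772226, 'cy': 210.65726759575355, 'eye': array([ 0.19415408, -0.48272739,  0.70211086]), 'attitude': array([ 0.75959559, -0.1479787 , -0.41055199])}
```

View pics/top0.png

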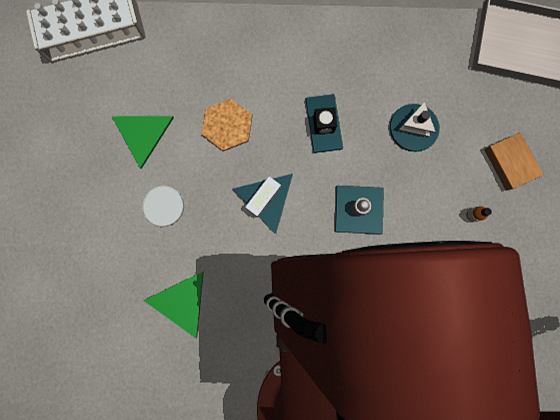

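View pics/side0.png

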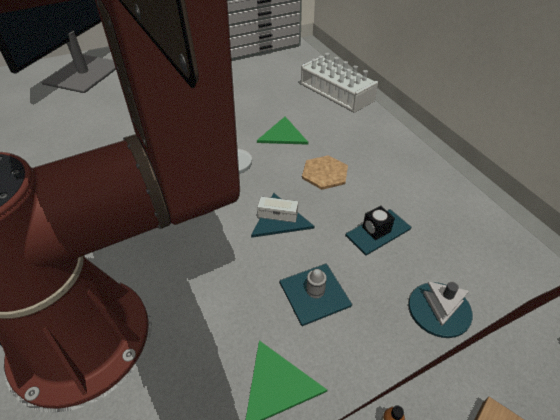

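Candidates in the top view are the teal mats: round (414,127), square (359,210), long (323,123) and triangle (267,200). The green look-alike triangles at (141,138) and (178,303) are excluded. The cork hexagon is at (227,124); the wooden block at (515,160) and the bottle at (480,213) are not part of the job. The parts are the slide box (263,197) on the triangle, the objective (362,206) on the square, the cube (325,121) on the long mat and the prism (420,118) on the round mat. I'll check these in a close crop.

```bash
python3 - <<'E'
import cv2
im=cv2.imread("pics/top0.png")
cv2.imwrite("pics/crop0.png",cv2.resize(im[85:245,195:455],None,fx=3,fy=3,interpolation=cv2.INTER_CUBIC))
E
cat > h.py <<'E'
from workcell import bot
import numpy as np, cv2
from scipy.spatial.transform import Rotation as R
def ray(c,px):
    px=np.atleast_2d(np.asarray(px,float))
    d=np.c_[(px[:,0]-c["cx"])/c["fx"],-(px[:,1]-c["cy"])/c["fy"],-np.ones(len(px))]
    return d@R.from_rotvec(c["attitude"]).as_matrix().T
def plane(c,px,z):
    d=ray(c,px); return (c["eye"]+d*((z-c["eye"][2])/d[:,2])[:,None])[:,:2]
def proj(c,P):
    q=(np.atleast_2d(P)-c["eye"])@R.from_rotvec(c["attitude"]).as_matrix()
    return np.c_[c["cx"]+c["fx"]*q[:,0]/-q[:,2],c["cy"]+c["fy"]*q[:,1]/q[:,2]]
E
```

```text
(no output)
```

View pics/crop0.png

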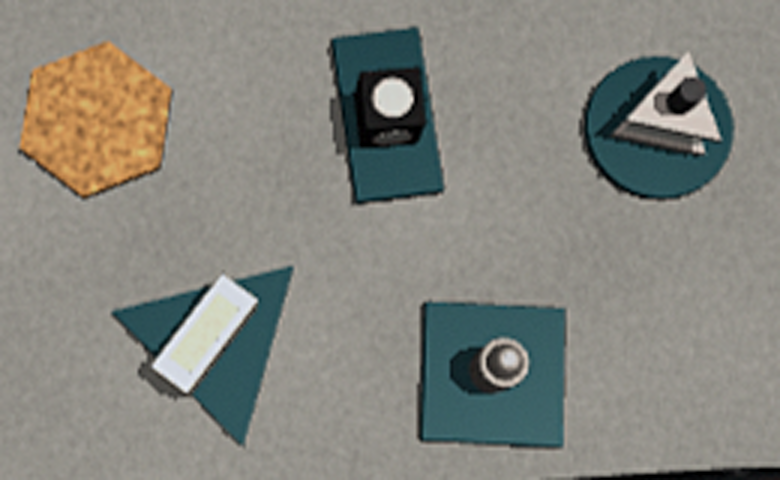

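The crop confirms the identities. Slide box on the triangle mat (about 205,335), objective on the square mat (505,362), cube on the long mat (392,105) and prism on the round mat (685,100), with the cork mat empty. Next I'll measure.

```bash
cat > meas.py <<'E'
from h import *
def mats(c,z=.01):
    hsv=cv2.cvtColor(c["pixels"],cv2.COLOR_RGB2HSV)
    out={}
    m=cv2.inRange(hsv,(85,90,40),(102,255,255))
    k=cv2.inRange(hsv,(8,110,120),(20,255,255))
    return m,k
def prect(P):
    (cx,cy),(w,h),a=cv2.minAreaRect((P*1000).astype(np.float32)); 
    if w<h: a+=90; w,h=h,w
    return np.array([cx,cy])/1000,w,h,a
E
python3 - <<'E'
from meas import *
c=bot.camera("top")
m,k=mats(c)
for name,mm in(("teal",m),("cork",k)):
    n,lab,st,ce=cv2.connectedComponentsWithStats(mm)
    for i in range(1,n):
        if st[i,4]>100: print(name,st[i],ce[i].round(), prect(plane(c,np.argwhere(lab==i)[:,::-1],.01)))
print(cv2.cvtColor(c["pixels"],cv2.COLOR_RGB2HSV)[[220,140,105,230,120,60],[345,400,315,275,220,200]])
cv2.imwrite("pics/mask0.png",cv2.resize((m|k)[85:245,195:455],None,fx=3,fy=3,interpolation=0))
E
```

```text
teal [306  94  37  58 945] [324. 124.] (array([ 0.63979645, -0.01690221]), 134.25303649902344, 67.2740249633789, 8.929803848266602)
teal [391 104  48  47 997] [412. 130.] (array([ 0.63425269, -0.23064734]), 112.8233413696289, 110.61050415039062, 179.14974212646484)
teal [259 174  33  59 724] [276. 204.] (array([0.45233411, 0.09517451]), 139.38528442382812, 45.720001220703125, 164.6384048461914)
teal [233 181  30  21 260] [247. 191.] (array([0.46950504, 0.15243634]), 69.3248519897461, 36.25377655029297, 107.55781936645508)
teal [ 336  186   47   48 1775] [359. 210.] (array([ 0.43542395, -0.09913423]), 107.04191589355469, 105.33106231689453, 179.31865692138672)
cork [ 202   99   50   51 1829] [226. 124.] (array([0.63135156, 0.21193562]), 123.9363021850586, 110.63538360595703, 174.0060577392578)
cork [ 491  133   52   56 1596] [516. 160.] (array([ 0.5601925 , -0.46545786]), 111.41218566894531, 80.00128173828125, 25.336360931396484)
[[ 93 110 100]
 [ 93 117  85]
 [ 94 134  78]
 [ 94 130  90]
 [ 15 148 195]
 [ 24  18 138]]
```

View pics/mask0.png

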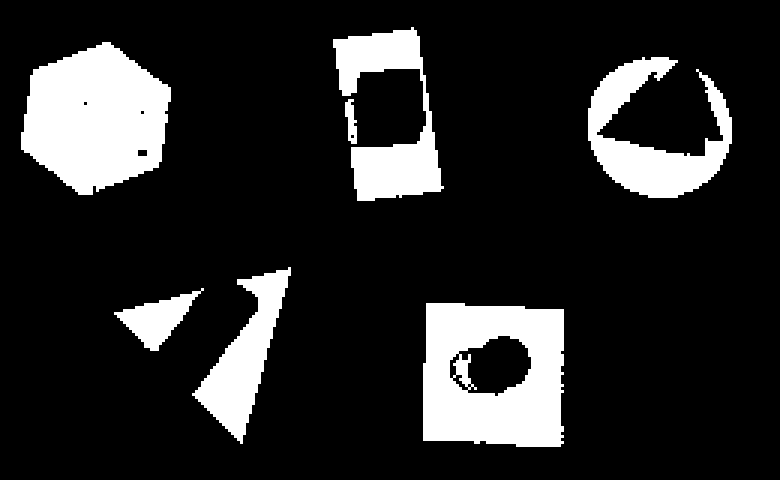

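```bash
cat >> meas.py <<'E'
def big(mask,roi,z,c,hull=False):
    x0,y0,x1,y1=roi; b=np.zeros_like(mask); b[y0:y1,x0:x1]=mask[y0:y1,x0:x1]
    n,lab,st,ce=cv2.connectedComponentsWithStats(b); i=1+np.argmax(st[1:,4])
    return np.argwhere(lab==i)[:,::-1],st[i]
E
python3 - <<'E'
from meas import *
c=bot.camera("top"); s=bot.camera("side")
m,k=mats(c)
b=m.copy(); b[:,:230]=0;b[:172]=0;b[:,300:]=0
P=plane(c,np.argwhere(b)[:,::-1],.01)
a,t=cv2.minEnclosingTriangle((P*1000).astype(np.float32)); t=t[:,0]
print("tri",t.mean(0),[np.linalg.norm(t[i]-t[i-1]) for i in range(3)])
hsv=cv2.cvtColor(c["pixels"],cv2.COLOR_RGB2HSV); V=hsv[...,2]; S=hsv[...,1]
for nm,mk,roi,z in [("cube window",cv2.inRange(hsv,(0,0,120),(180,80,255)),(314,108,337,133),.058),
 ("cube black",cv2.inRange(hsv,(0,0,0),(180,255,45)),(305,100,345,140),.058),
 ("box",cv2.inRange(hsv,(0,0,160),(180,80,255)),(240,172,285,222),.046),
 ("obj",cv2.inRange(hsv,(0,0,0),(180,70,255)),(345,190,375,220),.056),
 ("knob",cv2.inRange(hsv,(0,0,0),(180,255,75)),(412,106,430,124),.08),
 ("plate",cv2.inRange(hsv,(0,0,150),(180,40,255)),(400,100,440,135),.05)]:
    p,st=big(mk,roi,z,c); print(nm,st,p.mean(0).round(1),plane(c,p,z).mean(0).round(4),prect(plane(c,p,z)))
d=cv2.imread("pics/top0.png")
cv2.imwrite("pics/c2.png",np.hstack([cv2.resize(d[y:y+44,x:x+44],None,fx=9,fy=9,interpolation=0) for x,y in((303,97),(398,97))]))
d=cv2.imread("pics/side0.png")
cv2.imwrite("pics/s2.png",cv2.resize(d[150:340,240:480],None,fx=3.2,fy=3.1,interpolation=2))
E
```

```text
tri [457.04135 113.41758] [np.float32(142.44214), np.float32(141.41705), np.float32(143.39326)]
cube window [319 111  14  13 140] [325.6 117. ] [ 0.6356 -0.0155] (array([ 0.63526422, -0.01581373]), 29.066192626953125, 27.664306640625, 44.79020690917969)
cube black [307 107  30  33 455] [321.3 121.6] [ 0.6248 -0.0059] (array([ 0.62322504, -0.00805192]), 72.257568359375, 63.49574279785156, 6.293465614318848)
box [246 176  35  40 592] [262.7 195.7] [0.4562 0.1207] (array([0.4567869 , 0.12026654]), 87.67013549804688, 33.47133255004883, 144.40636444091797)
obj [351 197  21  19 290] [361.  206.3] [ 0.4362 -0.0941] (array([ 0.43664294, -0.0936831 ]), 44.36441421508789, 36.84491729736328, 116.54557418823242)
knob [417 109  13  14 109] [423.2 116.3] [ 0.6342 -0.2258] (array([ 0.63487054, -0.22648499]), 37.288543701171875, 16.9014949798584, 135.99135208129883)
plate [405 102  30  29 290] [420.7 119.6] [ 0.6375 -0.231 ] (array([ 0.63844611, -0.2227103 ]), 69.18787384033203, 59.23938751220703, 17.27478790283203)
```

View pics/c2.png

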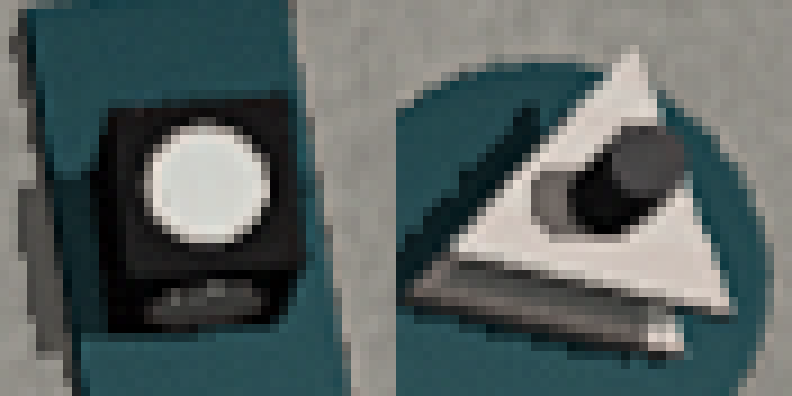

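View pics/s2.png

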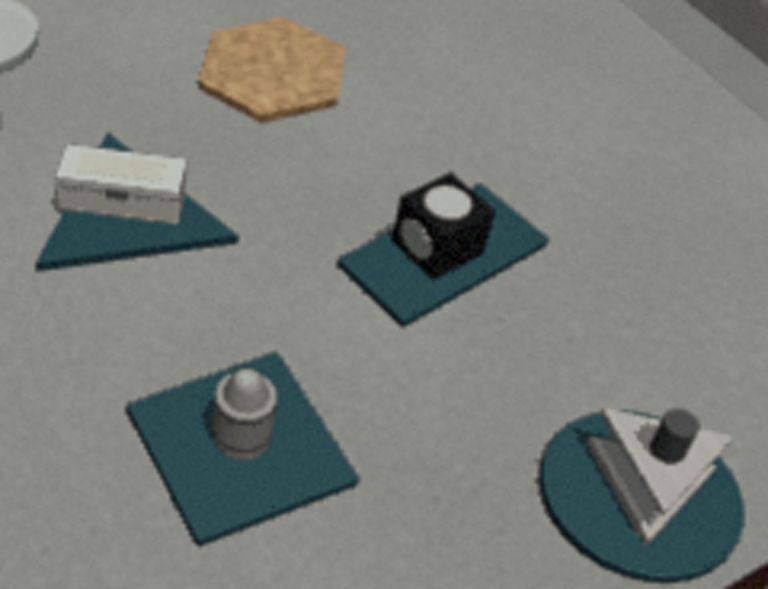

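Run:
```python
from meas import *
c=bot.camera("top"); s=bot.camera("side")
print("knob",plane(c,[425.5,114.5],.08),"side",plane(s,[452.5,285.8],.08))
print("plate cen",plane(c,[[423.5,102.1],[435.2,130.7],[403.5,124.3]],.05).mean(0))
q=plane(c,[[314.7,108.2],[334.7,107.3],[336.4,126.7],[315.6,127.6]],.058)
e=np.diff(np.r_[q,q[:1]],axis=0);print("cube",q.mean(0),np.linalg.norm(e,axis=1),np.degrees(np.arctan2(e[:,1],e[:,0])),"side win",plane(s,[379.4,214.9],.058))
print("obj ring",plane(c,[362.4,205.4],.056),"side",plane(s,[316.6,277.1],.056))
print("box side",plane(s,np.array([[70,147],[187,160],[180,193],[57,182]])/[3.2,3.1]+[240,150],.046).mean(0))
# mats from side
hsv=cv2.cvtColor(s["pixels"],cv2.COLOR_RGB2HSV)
cv2.imwrite("pics/ms.png",cv2.inRange(hsv,(85,90,20),(102,255,255)))
for n,x,y in(("sq NE..",[(127,408),(276,354),(358,479),(200,537)],0),("long",[(340,262),(480,186),(548,238),(404,318)],0),("tri",[(110,135),(238,237),(37,262)],0)):
    q=plane(s,np.array(x)/[3.2,3.1]+[239.7,149.7],.01);print(n,q.mean(0))
# circle fit round
m,k=mats(c); p,_=big(m,(385,95,445,155),.01,c)
P=plane(c,cv2.convexHull(p.astype(np.int32))[:,0],.01); print("round",cv2.minEnclosingCircle((P*1000).astype(np.float32)))
p,_=big(k,(195,90,260,155),.01,c);print("cork",cv2.minEnclosingCircle((plane(c,p,.01)*1000).astype(np.float32)),plane(c,p,.01).mean(0))
```

```text
knob [[ 0.63829697 -0.23087574]] side [[ 0.63717012 -0.23253848]]
plate cen [ 0.63899545 -0.23114607]
cube [ 0.63474745 -0.01498348] [0.04497802 0.04523946 0.04646347 0.0451405 ] [ -85.99212018 -174.98648535   93.88791301    3.13031381] side win [[ 0.63384446 -0.01665317]]
obj ring [[ 0.43815076 -0.09719514]] side [[ 0.43702595 -0.10016859]]
box side [0.45556277 0.11420979]
sq NE.. [ 0.43419873 -0.10257129]
long [ 0.63833741 -0.02023945]
tri [0.45613464 0.10962074]
round ((634.2018432617188, -230.0544891357422), 57.04203414916992)
cork ((631.2315673828125, 212.1323699951172), 62.61626434326172) [0.63088237 0.21217527]
```

```bash
cat > mv.py <<'E'
from meas import *
def ori(yawdeg): return (R.from_euler('z',yawdeg,degrees=True)*R.from_euler('x',180,degrees=True)).as_rotvec()
def rep(t):
    s=bot.get_state(); print(t,round(s["time_s"],2),s["ee_pos"].round(4),"F",s["ft_force"].round(1),"open",round(s["opening"],4))
ZH=.2
def pick(xy,yaw,z):
    bot.reach([*xy,ZH],ori(yaw)); bot.line_to([*xy,z+.03],v=.25); bot.line_to([*xy,z],v=.1); rep("down")
    bot.close(); rep("closed")
    bot.line_to([*xy,z+.02],v=.08); bot.line_to([*xy,ZH],v=.25); rep("up")
def place(xy,yaw,z):
    bot.reach([*xy,ZH],ori(yaw)); bot.line_to([*xy,z+.03],v=.2); bot.line_to([*xy,z+.001],v=.04); bot.hold(.2); rep("placed")
    bot.ungrasp(); rep("open"); bot.line_to([*xy,z+.03],v=.1); bot.line_to([*xy,ZH],v=.3)
def snap(n,which=("top","side")):
    for w in which: cv2.imwrite(f"pics/{n}_{w}.png",bot.camera(w)["pixels"][:,:,::-1])
E
python3 - <<'E'
from mv import *
pick([.6345,-.016],184,.018)
snap("a")
E
```

```text
down 4.12 [ 0.6345 -0.016   0.0182] F [ 0.1 -0.1  0.4] open 0.0852
closed 4.58 [ 0.6352 -0.0161  0.019 ] F [-0.2  0.7  7. ] open 0.0454
up 5.78 [ 0.6339 -0.0159  0.1981] F [-0.1 -1.3 -2.4] open 0.0452
```

View pics/a_side.png

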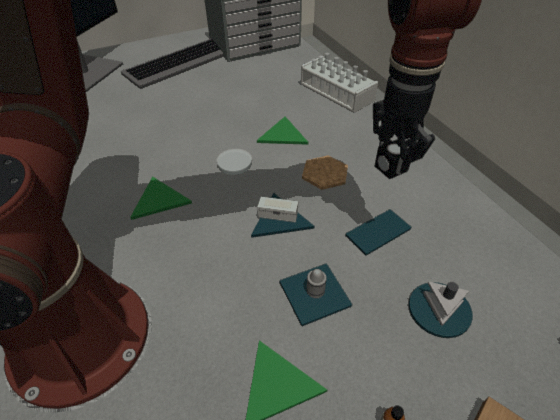

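The cube is held at (393,160), level, and the long mat is empty at (379,231). I'll park it, then move the box.

Run:
```python
from mv import *
place([.631,.210],184,.018)
pick([.456,.118],144.4,.016)
snap("b")
```

```text
placed 8.76 [0.631 0.21  0.019] F [-2.  -0.5  2.7] open 0.0455
open 9.23 [0.6311 0.21   0.019 ] F [0.5 0.4 0.3] open 0.0854
down 12.38 [0.4563 0.118  0.0166] F [ 0.8 -0.2 -0.4] open 0.0852
closed 12.9 [0.4566 0.118  0.0167] F [0.2 0.8 5.9] open 0.0332
up 14.11 [0.4554 0.118  0.1984] F [-0.9 -0.1 -1.3] open 0.0334
```

View pics/b_side.png

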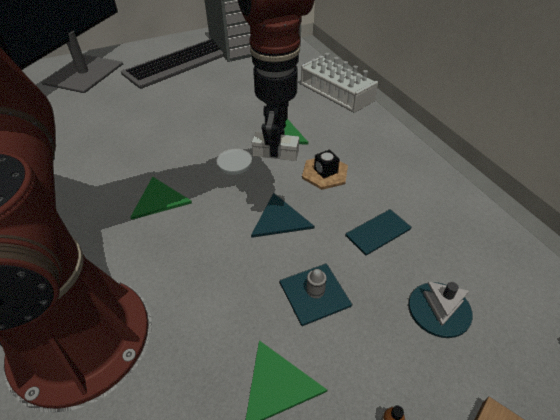

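View pics/b_top.png

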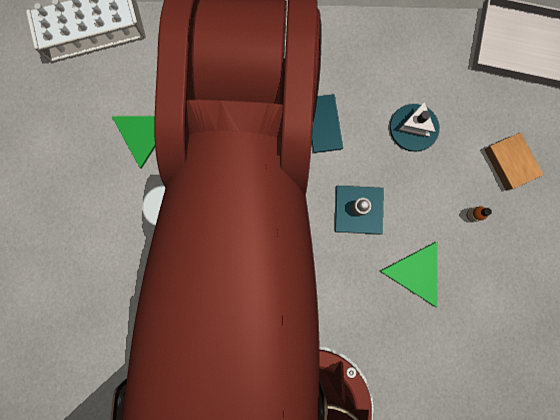

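The box is held level near its middle (276,147), and the cube stands on the cork (326,163). The empty mats are now unobstructed, so I'll refine their centres from both views.

Run:
```python
from mv import *
c=bot.camera("top"); s=bot.camera("side")
for n,cam,rois in(("top",c,{"long":(300,85,350,160)}),("side",s,{"long":(340,205,415,256),"tri":(246,190,318,240),"sq":(275,260,355,325),"round":(405,280,475,338)})):
    hsv=cv2.cvtColor(cam["pixels"],cv2.COLOR_RGB2HSV); m=cv2.inRange(hsv,(82,80,20),(105,255,255))
    for k,r in rois.items():
        p,st=big(m,r,.01,cam); P=plane(cam,p,.01)
        print(n,k,st,prect(P),"tri",cv2.minEnclosingTriangle((P*1000).astype(np.float32))[1][:,0].mean(0) if k=="tri" else cv2.minEnclosingCircle((P*1000).astype(np.float32)))
```

```text
top long [ 312   94   31   59 1378] (array([ 0.63939539, -0.01670338]), 135.33761596679688, 68.54209899902344, 8.593029022216797) tri ((639.3900756835938, -16.687898635864258), 74.70915222167969)
side long [ 346  210   65   45 1438] (array([ 0.63656256, -0.02126842]), 135.5436248779297, 69.59248352050781, 8.772781372070312) tri ((636.1798095703125, -21.776626586914062), 74.81497955322266)
side tri [ 252  194   62   43 1305] (array([0.45976208, 0.12601607]), 139.12583923339844, 124.45732879638672, 165.27933502197266) tri [454.09473 107.40198]
side sq [ 280  264   72   61 2058] (array([ 0.43328152, -0.103056  ]), 107.92488861083984, 106.3154296875, 88.49524688720703) tri ((433.1138916015625, -102.92723846435547), 73.46694946289062)
side round [ 409  284   63   53 1587] (array([ 0.62563287, -0.23803067]), 112.42674255371094, 101.39228057861328, 128.1150360107422) tri ((630.5958251953125, -234.70391845703125), 58.06528091430664)
```

Run:
```python
from mv import *
place([.6385,-.0185],188.7,.016)
pick([.638,-.2317],180,.055)
snap("c")
```

```text
placed 17.23 [ 0.6385 -0.0185  0.0168] F [-0.2 -0.3 -1.4] open 0.033
open 17.79 [ 0.6385 -0.0185  0.017 ] F [-0.2  0.3 -0.5] open 0.0852
down 20.82 [ 0.6379 -0.2317  0.0551] F [-0.   0.  -0.5] open 0.0853
closed 21.45 [ 0.6381 -0.2317  0.0552] F [-0.5  1.9  1.5] open 0.0171
up 22.5 [ 0.6376 -0.2315  0.1983] F [-0.1  0.4 -3.3] open 0.0168
```

View pics/c_side.png

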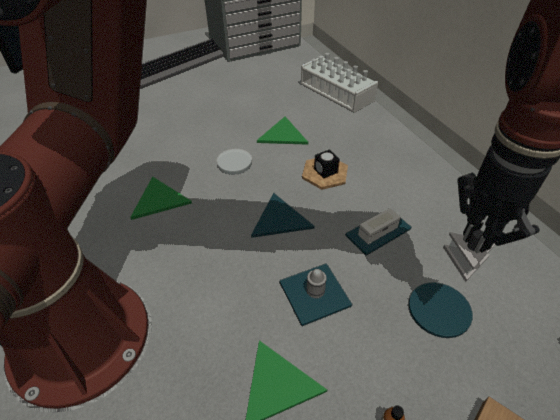

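View pics/c_top.png

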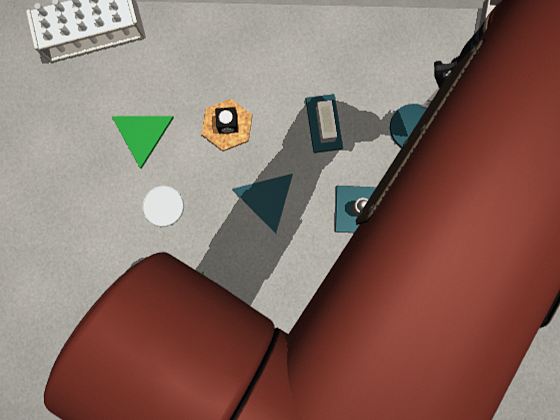

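The box is on its mat (379,226) and the prism is lifted (468,255). An opening of 16.8 mm on a 20 mm knob is odd, so I'll zoom in on it.

Run:
```python
from mv import *
snap("d",("side",)); d=cv2.imread("pics/d_side.png")
cv2.imwrite("pics/dz.png",cv2.resize(d[150:310,400:560],None,fx=3.7,fy=3.7,interpolation=2))
c=bot.camera("side"); print(proj(c,[[.6376,-.2315,.1983],[.6376,-.2315,.217],[.6376,-.2315,.153]]))
```

```text
[[474.12475708 242.70129709]
 [478.11447024 234.92335818]
 [465.11648759 260.26290294]]
```

View pics/dz.png

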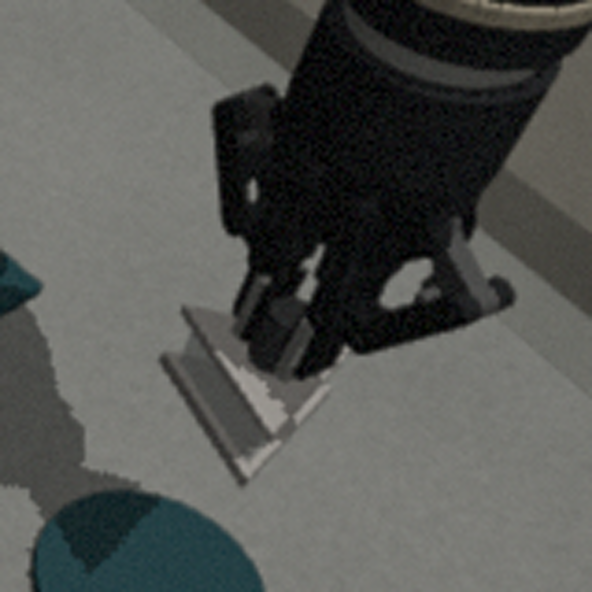

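Run:
```python
from mv import *
c=bot.camera("side")
z=np.array([[185,308],[350,350],[270,440],[162,357],[243,485],[278,315]])/3.7+[400,150]-.4
print(plane(c,z[:3],.193), plane(c,z[:3],.193).mean(0)); print(plane(c,z[3:5],.153),"knobtop?",plane(c,z[5:],.223))
```

```text
[[ 0.62131579 -0.19619469]
 [ 0.66847937 -0.24453364]
 [ 0.60458198 -0.26650049]] [ 0.63145904 -0.23574294]
[[ 0.62537458 -0.1926588 ]
 [ 0.60981708 -0.26284045]] knobtop? [[ 0.62779232 -0.23215918]]
```

From the lower plate edge I get the prism axis at about (0.638,-0.232), so it is centred under the TCP and the grasp is good. Continuing.

Run:
```python
from mv import *
place([.456,.1115],180,.055)
pick([.4375,-.0985],180,.02)
snap("e")
```

```text
placed 25.99 [0.4562 0.1115 0.0562] F [-0.2 -0.8 -2.5] open 0.017
open 26.66 [0.456  0.1115 0.056 ] F [ 0.9 -0.1 -0.9] open 0.0855
down 29.68 [ 0.4377 -0.0986  0.0206] F [ 0.1 -0.   0.7] open 0.0855
closed 30.21 [ 0.4379 -0.0987  0.0206] F [-1.1  1.4  6.9] open 0.0341
up 31.4 [ 0.437  -0.0982  0.1984] F [ 1.2 -0.5 -2. ] open 0.0338
```

View pics/e_side.png

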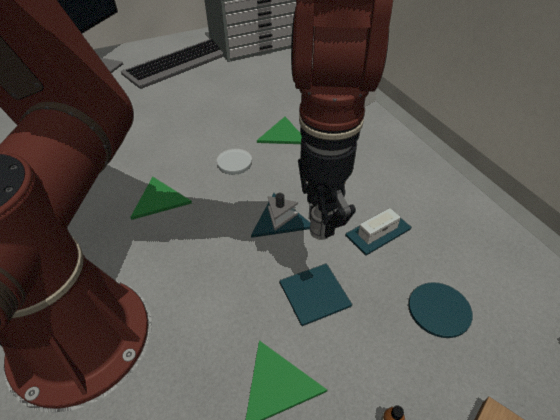

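View pics/e_top.png

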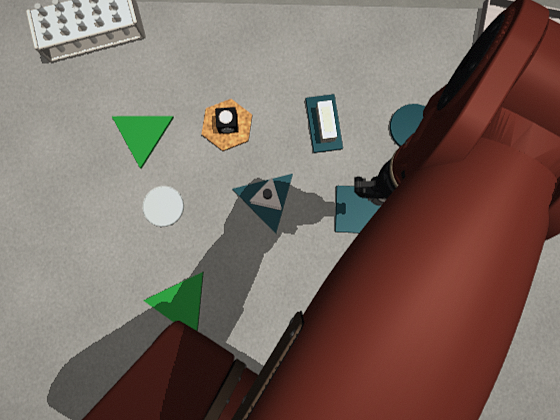

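The prism stands on the triangle mat (267,194 top) and the objective is held upright (325,218 side). Next come the objective to the round mat and the cube to the square mat.

Run:
```python
from mv import *
place([.6335,-.2315],180,.02)
pick([.631,.210],184,.018)
place([.435,-.101],180,.018)
bot.reach([.174,-.574,.231],[-3.106,-.461,0])
snap("f"); rep("end")
d=cv2.imread("pics/f_top.png")
cv2.imwrite("pics/fz.png",cv2.resize(d[85:245,195:455],None,fx=3,fy=3,interpolation=2))
d=cv2.imread("pics/f_side.png")
cv2.imwrite("pics/fs.png",cv2.resize(d[150:340,240:480],None,fx=3.2,fy=3.1,interpolation=2))
```

```text
placed 34.42 [ 0.6335 -0.2315  0.0209] F [-0.2 -1.2  0.2] open 0.0338
open 34.98 [ 0.6335 -0.2315  0.021 ] F [-0.6  0.4 -0.2] open 0.0851
down 38.9 [0.6308 0.21   0.018 ] F [-0.1 -0.2  1. ] open 0.0856
closed 39.35 [0.6317 0.2101 0.0189] F [-0.  -0.1  5.9] open 0.0456
up 40.55 [0.6303 0.2099 0.198 ] F [ 0.  -0.  -2.8] open 0.0457
placed 43.91 [ 0.435  -0.101   0.0189] F [-0.8  0.3 -1.1] open 0.0455
open 44.38 [ 0.4351 -0.101   0.019 ] F [ 0.2  0.8 -0.3] open 0.0854
end 47.53 [ 0.1748 -0.5736  0.2311] F [-0.4  0.9  0.4] open 0.0853
```

View pics/fz.png

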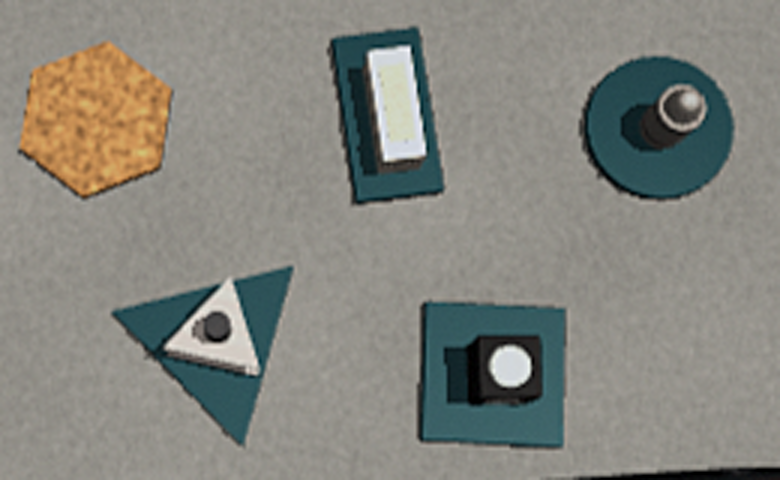

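View pics/fs.png

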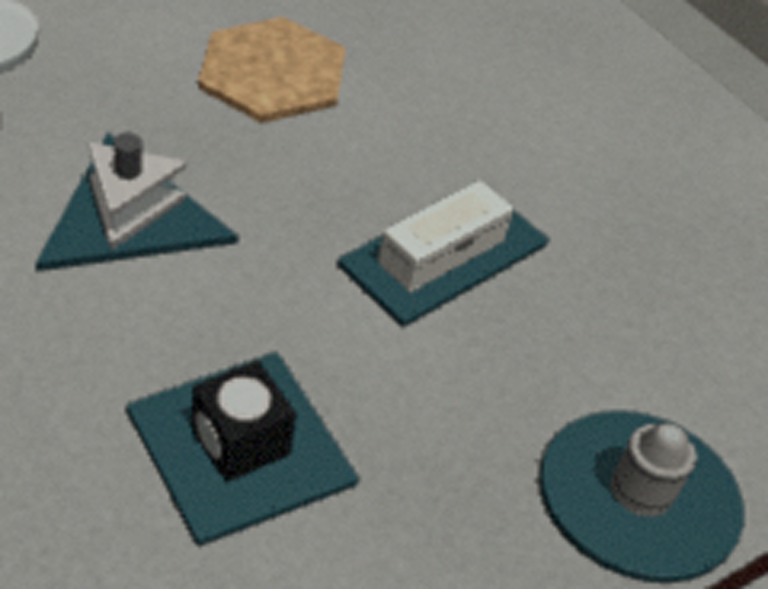

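All five mats look right; next I'll check part-to-mat offsets in each view.

Run:
```python
from mv import *
c=bot.camera("top"); s=bot.camera("side")
T=lambda p:np.atleast_2d(np.array(p,float))/3+[194.7,84.7]
S=lambda p:np.atleast_2d(np.array(p,float))/[3.2,3.1]+[239.7,149.7]
mt=dict(tri=[.457,.1134],sq=[.4354,-.0991],long=[.6394,-.0167],rnd=[.6342,-.2302])
ms=dict(tri=[.4541,.1074],sq=[.4333,-.103],long=[.6366,-.0213],rnd=[.6306,-.2347])
def r(n,k,pt,ps,z):
    a=plane(c,T(pt),z).mean(0)-mt[k]; b=plane(s,S(ps),z).mean(0)-ms[k]; print(n,"top",(a*1e3).round(1),"side",(b*1e3).round(1))
r("prism knob","tri",[217,326],[128,141],.08)
r("prism plate","tri",[[229,278],[162,349],[260,375]],[[90,143],[186,163],[110,210]],.05)
r("cube win","sq",[511,366],[244,398],.058)
r("cube top","sq",[[470,337],[541,335],[543,400],[476,400]],[[193,380],[262,365],[295,412],[226,432]],.058)
r("box","long",[[367,49],[410,44],[426,157],[384,164]],[[384,232],[481,182],[513,208],[412,262]],.046)
r("obj ring","rnd",[682,107],[663,449],.056)
hsv=cv2.cvtColor(c["pixels"],cv2.COLOR_RGB2HSV)
p,_=big(cv2.inRange(hsv,(0,0,160),(180,80,255)),(310,95,345,145),.046,c); P=prect(plane(c,p,.046)); print("box rect",P,(P[0]-mt["long"])*1e3)
a=cv2.imread("pics/top0.png").astype(int)-cv2.imread("pics/f_top.png"); print("petri diff",abs(a[180:232,138:190]).max())
```

```text
prism knob top [-1.1 -2.9] side [2.7 2. ]
prism plate top [-1.9 -2.3] side [2.6 1.6]
cube win top [-0.3 -3.4] side [0.8 0.2]
cube top top [-1.7 -0.8] side [1.2 1. ]
box top [-4.1 -3.3] side [-3.7 -1.6]
obj ring top [-0.6 -1.6] side [1.8 1.4]
box rect (array([ 0.63591931, -0.01988174]), 87.7476577758789, 32.65643310546875, 8.617975234985352) [-3.48068848 -3.18173676]
petri diff 6
```

All offsets are within about 5 mm (limit 15 mm), and the box angle is within 0.2° of its mat. Handing in.

Run:
```python
from workcell import bot
print(bot.finish_job(), bot.get_state()["time_s"])
```

```text
the job is handed in; nothing more can be done
the job is handed in; nothing more can be done
```

All four parts are on their own mats and the job is handed in. It took about 48 s of robot time, against the 128 s limit.

I parked the filter cube on the cork mat. Then I moved the slide box to the long mat, the prism mount to the triangular one, the objective to the round one, and finally the cube to the square one.

The last checks, after letting go and moving the arm back to its start pose:
- **Position:** every part stands upright, about 5 mm or less from its mat's centre in both views (limit 15 mm).
- **Slide box:** its direction is within about 0.2° of the long mat's.
- **Other items:** the cork mat is empty and the petri dish has not visibly moved.

Two things disagreed:
- **Cameras:** they differ by 2–6 mm in absolute position, so I steered by their average and judged placement by part-to-mat offset within each view. Even so, the offsets for the prism, cube and objective differ between views by up to about 5 mm.
- **Prism knob:** the gripper read 17 mm on the 20 mm knob. A close look showed the grasp was centred, so I continued.

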